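Extraction on, then push the hood's sash up to its mark

TASK

Get the small extraction hood ready for cleaning the carburettor inside it: first press the green rocker switch on the grey box over to on (push down its far end, the one with the white bar), then push the hood's counterweighted sliding window up with your fingertips from beneath its lip until the brass finger on the window is level with the red mark clamped to the right-hand guide, and leave it there. Grasp nothing: the window's lip is not to be pinched, the red mark stays as it is set, the window stays down until the fan is on, and the tools, bottle, can and parts lying about are to be left alone.

Things in the scene. Friction and masses are not known exactly. Their poses are not given: they have to be found in the camera images.
- hood: white and grey bench hood, 0.33 m wide, 0.19 m deep, 0.52 m high, fixed; origin under its middle, front to -x. Its front leans back (to +x) by 17 degrees from vertical; in it slides the window (sash), a glass pane in an aluminium frame 212 x 206 mm. Below the window is a fixed sill, 96 mm high, its face about 27 mm behind the lip's nose. The guides beside the window stand out less than the lip
- lip_nose (a point): middle of the round nose of the window's lip (on its axis), about 0.12 m above the bench when the window is closed. Axes: z = the way the window slides up (up the slope), y = left along the lip, -x = out of the pane, to the robot. The nose has 6 mm radius; the lip is 190 mm long. Free space below it: fingers tilted 20 to 45 degrees, tips forward and down, fit under it
- sash (a joint): how far the window is open, m along the slope: 0 closed, 0.180 fully up. It is balanced by counterweights in the two side housings: it stays where it is left, needs about 3 N to start and runs on by less than 1 mm after a slow push; it can be pushed down again from above the lip
- lip_under: black underside and nose of the window's lip, part of the window, reaching 42 mm out from the middle of the pane; its underside rises outwards, 15 degrees off the pane's normal. Origin in the pane's plane, middle of the window's lower edge; axes as lip_nose
- lip_top: aluminium cap on top of the lip, part of the window, its top about 10 mm above the nose's axis along z (same origin and axes)
- index (a point): tip of the small brass finger at the right end (-y) of the window's bottom rail, in front of the right-hand guide; it moves with the window; axes as lip_nose
- mark_tip (a point): tip of the red clamp (16 x 18 mm, dark thumbscrew on it) on the right-hand guide; the window is at its height when index meets this point along z; axes as lip_nose
- mark (a joint): setting of the red mark, m along the slope: equals the value of sash at which the brass finger is level with it
- press_point (a point): fixed point of the switch box, on top of the raised far end of the rocker (the end with the white bar) while it is off: press here straight down. x runs from the rocker's near to its far end. Green rocker 48 x 28 mm, its hinge 14.5 mm nearer and 14.5 mm lower than this point; the surface here sinks about 6 mm as it goes over; the bezel's top is 16 mm below this point
- fan_box: grey switch box, 110 x 72 x 52 mm, fixed on the bench at the right; origin under its middle, axes as press_point
- fan_rocker (a joint): angle of the green rocker, rad: 0 off, 0.42 fully on (stop); it stays where it is put, and takes about 2.5 N at the press point (up to 6 N nearer to its hinge)
- slide_housing: grey slide chamber casting, 73 x 56 x 36 mm, standing loose on the bench in front of the hood
- chain_lube: aerosol can with a blue cap, 66 x 210 mm, standing at the back right
- thread_lock: small red bottle with a black nozzle, 36 x 95 mm, standing beside the can
- masking_tape: roll of masking tape, 58 x 19 mm, lying on the bench at the front right

How it is judged:
On the way, in this order (a step that is already met when the one before it is completed fails the run):
1. the green rocker is pressed over to on (value of joint fan_rocker above 0.36 rad), for 0.2 s.
2. the fingers push the window up from beneath its lip (contact force between the fingers and lip_under above 0.3 N and velocity of joint sash above 0.003 m/s), for 0.2 s.
At the end, for the whole second after the job is handed in: the brass finger is within 8 mm of the red mark along the guide, the window is at rest, the rocker is on (over 0.36 rad) (z of index in the frame of mark_tip between -0.008 and 0.008 m and velocity of joint sash between -0.004 and 0.004 m/s and value of joint fan_rocker above 0.36 rad); the robot touches nothing.
It fails at once if the window is opened by more than 12 mm before the fan is on (value of joint fan_rocker below 0.3 rad and distance of index from where it was at the start of the episode above 0.012 m).
It fails at once if the lip is pinched (held from above and from below at once) (contact force between the fingers and lip_under above 1 N and contact force between the fingers and lip_top above 1 N).
It fails at once if the red mark is shifted by more than 5 mm (distance of mark_tip from where it was at the start of the episode above 0.005 m).
It fails at once if a thing lying or standing about is moved or lifted by more than 20 mm (distance of any of slide_housing, chain_lube, thread_lock, masking_tape from where it was at the start of the episode above 0.02 m).
It also fails if it takes over 64 s, if anything falls off the work surface, if the arm or the gripper's body presses on something with over 40 N, if the wrist force passes 120 N, or if a joint passes its speed limit or range.

ROBOT

A 7-joint arm with a two-finger parallel gripper is mounted at the origin on the work surface; the furniture and walls round the work are solid. World frame = base frame: x ahead of the robot, y to its left, z up, the work surface at z = 0. Lengths are in m, angles in rad, forces in N, time in s.
With the tool pointing down it reaches from about 0.4 to 0.9 m from the base axis. Payload 5.6 kg.
Tool frame: the origin (TCP) lies midway between the tips of the shut fingers; the grasp point (between the pads) lies 19 mm behind it; z points along the fingers, y is the line along which they close (so a half turn about z gives the same grasp; the last joint's range is limited). The gripper opens to 92 mm and grips with 3 to 60 N. Pads are 20 mm wide; open, the fingers measure 128 mm over their backs; the gripper's body (75 mm by 189 mm) begins 69 mm behind the grasp point.
Start: joints at [-1.213, 0.468, -0.012, 1.603, 0.006, 1.071, -0.056], TCP at [0.254, 0.598, 0.215] pointing down, gripper open.
Joint ranges: [-2.53, 2.53], [-0.31, 2.02], [-1.57, 1.55], [0.28, 2.44], [-1.29, 4.43], [0.15, 1.84], [-2.92, 2.92]. Speed limits (rad/s): [2.57, 2.57, 3.14, 3.14, 3.14, 3.14, 3.14].

INTERFACE

Orientations are given as a 3x3 rotation matrix whose columns are the frame's x, y, z axes.
In Python, from station import env, effector, solver, viewer, workorder, search_frame, tip_of gives the robot as it stands. Calls block until the motion is done:
- env.reach(position, orientation): joint-space move of the TCP to a pose.
- env.movel(position, frame=None, rate=0.15): straight line of the TCP; frame=None keeps the orientation; rate is the mean speed in m/s.
- env.goto_joints(angles): joint-space move.
- effector.release() and effector.grasp(squeeze=None): open the fingers fully, or close them until they stop; squeeze is the grip in N (None keeps the last).
- env.pause(seconds).
- solver.inverse_kinematics(position, orientation): joint angles nearest the present ones, or None.
- env.sense(): the state.
- viewer.read_camera(name): name is "side" or "top" or "wrist"; returns (picture, depth): 400x640x3 uint8, red, green, blue; 400x640 float32, m along the optical axis (not along the pixel's ray), 0 where there is no reading.
- viewer.camera_info(name): a dict with "intrinsics" (3x3 intrinsics, pixels), "eye" and "rotation" of the camera in the world; the wrist camera has in their place "T_tool_cam" (4x4, takes a point from camera to tool coordinates, whose origin is the TCP and whose axes are the flange's). Camera axes: x right, y up, looking along -z (the intrinsics and any distortion apply to the point x, -y, -z); pixel columns grow to the right and rows downward; lengths in m; the calibration is good to about 2 mm. A picture is of the moment at which its call begins: read the wrist's pose just before it. camera_info takes no time and is no camera call.
A pose or a line that the arm cannot do raises env.PlanningError and nothing moves.
- workorder.finish_job(): hands the job in; it is judged then, once.
Trained networks look in the newest picture that a camera, given by its name, has taken for a name from the list of things; names that differ only in an ending like _2 or _b are one class to them, and where a whole thing is asked for, a point or a joint stands for the part that bears it (a point fixed in the world has none). Each returns a list of dicts, best first, with "score" (0 to 1); they miss things now and then, are a little off and sometimes report something else, mostly with a low value. They report only what shows in the picture. A call takes as long as a camera call.
- search_frame(camera, name): "at" ([x, y, z] in m, in world coordinates, good to about 4 mm: the middle of the surface that is visible of it).
- tip_of(camera, name): "at" ([x, y, z] in m, in world coordinates, good to about 4 mm: a listed point, or the origin of a listed thing).
The state is a dict: "t": time; "joint_positions": joint angles; "joint_velocities": joint speeds; "tau": joint torques, N m; "ee_pos": TCP position; "tcp_rot": TCP orientation; "wrist_force": force on the tool from outside, world axes, zero at the start; "moment": the same for the moment, N m; "gripper_width": finger opening in m; "grasp_force": force on a finger pad.
Only numpy, scipy, OpenCV 4.12 (cv2) and the standard library are available. Lean on these libraries where they do the work, as an engineer would, in place of code of your own. Each camera call takes 0.05 s, during which the arm holds its last target. There are 200 camera calls.

## Working session

There is one attempt and no reset: what is moved stays moved. The work goes in short steps, each a Python script; the robot and the scene stay as the last script left them, time stands still between calls to the robot, and variables do not carry over. Pictures are saved under pics/ and viewed, at most 10 in all, crops included, and the job is handed in when it is done.

```bash
ls; mkdir -p pics; cat > h.py <<'E'
import numpy as np, cv2
from station import env, effector, solver, viewer, workorder, search_frame, tip_of
def shot(c,fn):
    p,d=viewer.read_camera(c); cv2.imwrite('pics/'+fn,p[:,:,::-1]); return p,d
E
python3 - <<'E'
from h import *
np.set_printoptions(precision=4,suppress=True)
for c in ['side','top']:
    shot(c,c+'0.png'); i=viewer.camera_info(c); print(c,i)
    for n in ['lip_nose','index','mark_tip','press_point','hood','fan_box','lip_under']:
        print(n,[(np.round(r['at'],4),round(r['score'],2)) for r in tip_of(c,n)[:2]])
    for n in ['slide_housing','chain_lube','thread_lock','masking_tape','fan_rocker']:
        print(n,[(np.round(r['at'],4),round(r['score'],2)) for r in search_frame(c,n)[:2]])
print(env.sense())
E
```

```text
pics
side {'intrinsics': array([[451.2989,   0.    , 315.7049],
       [  0.    , 451.2989, 198.6066],
       [  0.    ,   0.    ,   1.    ]]), 'eye': array([ 0.038 , -1.0102,  0.766 ]), 'rotation': array([[ 0.8841,  0.2505, -0.3944],
       [-0.4672,  0.4836, -0.7401],
       [ 0.0054,  0.8387,  0.5446]])}
lip_nose [(array([0.5361, 0.1893, 0.1436]), 0.92)]
index [(array([0.5713, 0.0832, 0.1431]), 0.96), (array([0.5947, 0.084 , 0.2252]), 0.33)]
mark_tip []
press_point [(array([ 0.4569, -0.3286,  0.0718]), 0.9)]
hood [(array([ 0.6402,  0.2065, -0.    ]), 0.92), (array([ 0.4417, -0.3314,  0.0025]), 0.43)]
fan_box [(array([ 0.4416, -0.3323,  0.0018]), 0.69)]
lip_under [(array([0.5635, 0.1944, 0.1191]), 0.43)]
slide_housing [(array([0.3872, 0.0521, 0.0248]), 0.87)]
chain_lube [(array([ 0.7117, -0.3284,  0.1142]), 0.81)]
thread_lock [(array([ 0.6512, -0.344 ,  0.0456]), 0.63)]
masking_tape [(array([ 0.3439, -0.25  ,  0.0123]), 0.8)]
fan_rocker [(array([ 0.4392, -0.3317,  0.062 ]), 0.61)]
top {'intrinsics': array([[370.7902,   0.    , 320.6779],
       [  0.    , 370.7902, 201.2259],
     
[... 1007 characters left out ...]
rray([0.5842, 0.0735, 0.2344]), 0.54)]
fan_rocker [(array([ 0.4415, -0.3285,  0.0695]), 0.76)]
{'t': 1.3, 'joint_positions': array([-1.213 ,  0.4675, -0.0116,  1.6027,  0.006 ,  1.0714, -0.0563]), 'joint_velocities': array([-0.0006,  0.0007,  0.0004, -0.0008,  0.0007, -0.0006,  0.0003]), 'tau': array([ -0.0005, -52.0416,  -0.0125, -24.4057,  -0.0567,   0.0114,
         0.    ]), 'ee_pos': array([0.2536, 0.5985, 0.2146]), 'tcp_rot': array([[-0.9207,  0.3902,  0.0001],
       [ 0.3902,  0.9207,  0.    ],
       [-0.0001,  0.    , -1.    ]]), 'wrist_force': array([-0.9458, -0.0308, -0.169 ]), 'moment': array([-0.0209, -0.003 , -0.0296]), 'grasp_force': 0.0, 'gripper_width': 0.09203865516702427}
```

View pics/side0.png

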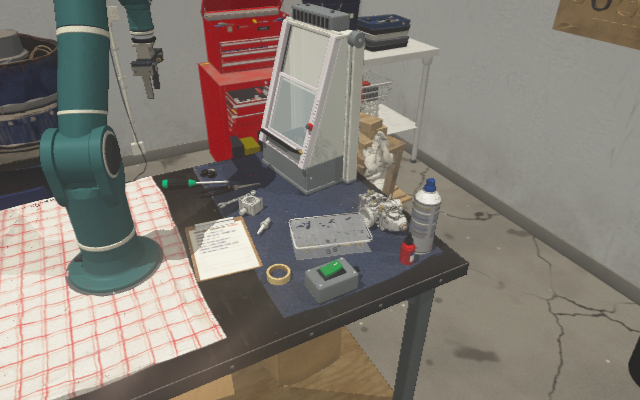

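View pics/top0.png

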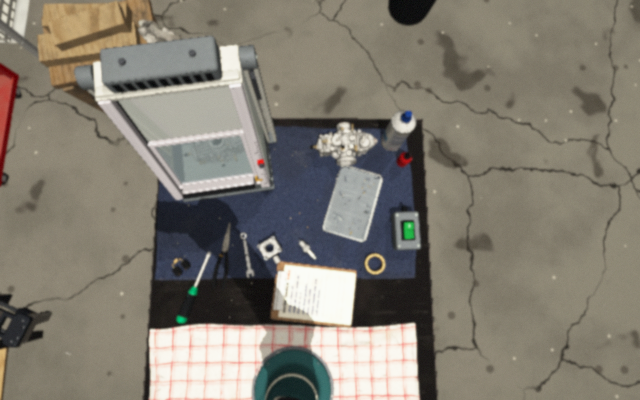

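The side view shows the red mark at pixel (309,127), above the lip at about (290,150). The green rocker is at (332,268), and its box is near the table edge. In the top view the lip runs from (185,197) to (270,187), which gives a hood yaw of about 7°. Both cameras agree on the mark, index and press point, so I'll go to the switch first, swinging clear in front of the hood.

```bash
python3 - <<'E'
from h import *
np.set_printoptions(precision=4,suppress=True)
def down(a): c,s=np.cos(a),np.sin(a); return np.array([[c,s,0],[s,-c,0],[0,0,-1.]])
D=np.pi/180
effector.grasp(10)
for az,r,h in [(64,.43,.3),(25,.42,.3),(-15,.45,.3)]:
    env.reach([r*np.cos(az*D),r*np.sin(az*D),h],down((az+90)*D))
R=down(90*D)
env.reach([.457,-.3285,.19],R)
s=env.sense(); print(s['t'],s['ee_pos'],s['wrist_force'],s['gripper_width'])
shot('wrist','w1.png')
for n in ['press_point','fan_box']: print(n,[(np.round(r['at'],4),round(r['score'],2)) for r in tip_of('wrist',n)[:2]])
# hood yaw from the top depth: line of lip
p,d=shot('top','top1.png'); i=viewer.camera_info('top'); K=i['intrinsics']
P=[]
for n in ['lip_nose','index','mark_tip','lip_under','hood']: print(n,[(np.round(r['at'],4),round(r['score'],2)) for r in tip_of('top',n)[:2]])
v,u=np.mgrid[:400,:640]; z=d
c=np.stack([(u-K[0,2])*z/K[0,0],-(v-K[1,2])*z/K[1,1],-z],-1)
W=c@i['rotation'].T+i['eye']
for y in np.arange(.1,.3,.02):
    m=(abs(W[...,1]-y)<.005)&(W[...,2]>.11)&(W[...,2]<.17)&(W[...,0]>.45)&(W[...,0]<.6)&(d>0)
    if m.any(): q=W[m]; print(round(y,2),q[q[:,0].argmin()],m.sum())
E
```

```text
6.7917 [ 0.458  -0.3268  0.1899] [-0.1071  0.2644  0.0896] 0.0004952113932807257
press_point [(array([ 0.4592, -0.3334,  0.0753]), 0.63)]
fan_box [(array([ 0.4402, -0.3311, -0.001 ]), 0.83)]
lip_nose [(array([0.5374, 0.1907, 0.1451]), 0.64)]
index [(array([0.5731, 0.0805, 0.1449]), 0.55)]
mark_tip [(array([ 0.4605, -0.3302,  0.0735]), 0.51)]
lip_under [(array([0.5708, 0.1979, 0.1243]), 0.68)]
hood [(array([ 0.6375,  0.2103, -0.0032]), 0.81)]
0.1 [0.5459 0.1042 0.1487] 65
0.12 [0.5424 0.1193 0.1523] 78
0.14 [0.5402 0.1406 0.1502] 76
0.16 [0.537  0.161  0.1524] 78
0.18 [0.533  0.1832 0.1455] 79
0.2 [0.5303 0.2041 0.1453] 82
0.22 [0.5272 0.2192 0.1473] 81
0.24 [0.5236 0.2436 0.1524] 84
0.26 [0.5216 0.2627 0.1488] 83
0.28 [0.518  0.279  0.1537] 77
```

View pics/w1.png

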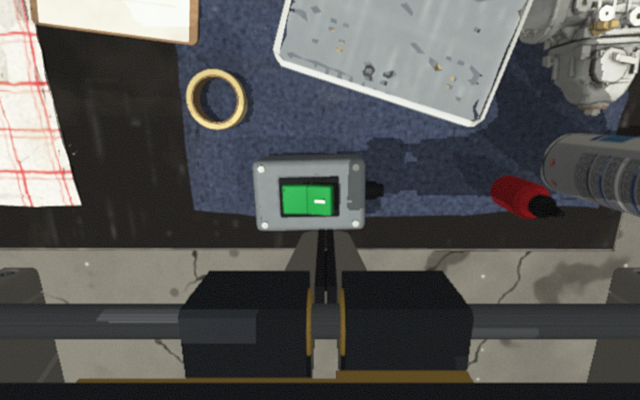

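The wrist view shows the box square to the world axes, with the white bar at (320,202), the far end in +x. The depth fit along the lip gives a hood yaw of 9°. Next I press straight down.

```bash
python3 - <<'E'
from h import *
np.set_printoptions(precision=4,suppress=True)
x,y=.459,-.3305
env.movel([x,y,.085],rate=.1)
f0=env.sense()['wrist_force']
for z in np.arange(.082,.0609,-.0015):
    env.movel([x,y,z],rate=.03); s=env.sense(); f=(s['wrist_force']-f0)[2]
    print(round(s['t'],2),s['ee_pos'],round(f,2))
    if f>15: break
env.pause(.2)
env.movel([x,y,.2],rate=.12)
shot('wrist','w2.png'); print(env.sense()['t'])
E
```

```text
8.69 [ 0.4591 -0.3304  0.0821] 0.89
8.94 [ 0.459  -0.3304  0.0805] -0.45
9.19 [ 0.4589 -0.3305  0.0789] -0.02
9.44 [ 0.4589 -0.3305  0.0774] -1.01
9.69 [ 0.4589 -0.3305  0.0759] -0.09
9.94 [ 0.4589 -0.3305  0.0744] -0.14
10.19 [ 0.4592 -0.3306  0.0731] 0.12
10.44 [ 0.4596 -0.3306  0.0717] 2.98
10.69 [ 0.4591 -0.3306  0.07  ] 1.95
10.94 [ 0.4587 -0.3305  0.0683] 2.72
11.19 [ 0.4586 -0.3304  0.0667] 1.51
11.44 [ 0.459  -0.3305  0.0655] 3.04
11.69 [ 0.4593 -0.3305  0.0648] 10.45
11.94 [ 0.4594 -0.3306  0.0646] 22.35
13.4833
```

View pics/w2.png

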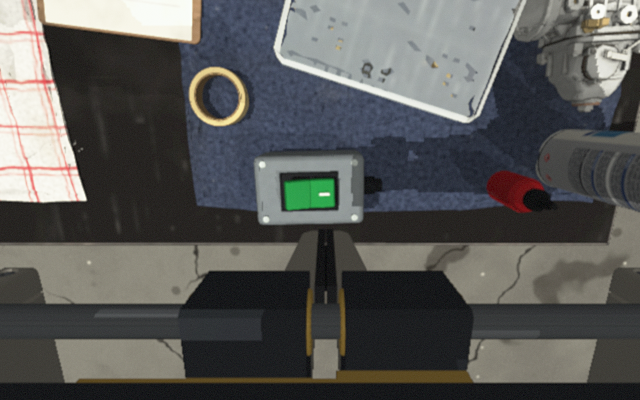

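The rocker is over: about 7 mm of travel, then a hard stop, and the far end looks flat in the picture (bar at 324,194). Next I check the inverse kinematics (IK) for the hood push and move to a staging pose below and in front of the lip.

```bash
cat >> h.py <<'E'
D=np.pi/180
X=np.array([np.cos(9*D),np.sin(9*D),0]);Y=np.array([-np.sin(9*D),np.cos(9*D),0]);Z=np.array([0,0,1.])
U=X*np.sin(17*D)+Z*np.cos(17*D)
N=np.array([.5375,.1915,.1445])+.004*Y
T=37*D; dd=X*np.cos(T)-Z*np.sin(T); nn=X*np.sin(T)+Z*np.cos(T)
def tool(s): y=s*Y; return np.column_stack([np.cross(y,dd),y,dd])
C=N+.020*dd-.016*nn      # expected contact TCP
E
python3 - <<'E'
from h import *
np.set_printoptions(precision=3,suppress=True)
via=C-.12*X+.12*Z; st=C-.07*X-.022*Z; pre=C-.022*U
print(C)
ok=[]
for s in (1,-1):
    q=[solver.inverse_kinematics(p,tool(s)) for p in (via,st,pre,C,C+.09*U)]
    print(s); [print(a) for a in q]
    if all(a is not None for a in q): ok.append((abs(q[0]-env.sense()['joint_positions']).max(),s))
s=min(ok)[1]; print('use',s)
env.movel([.44,-.3,.32],rate=.2)
env.reach([.42,-.05,.34],env.sense()['tcp_rot'])
q=solver.inverse_kinematics(via,tool(s)); print(q,env.sense()['joint_positions'])
env.reach(via,tool(s))
env.movel(st,rate=.12)
S=env.sense(); print(S['t'],S['ee_pos'],S['joint_positions'],S['wrist_force'])
p,d=shot('side','s2.png'); cv2.imwrite('pics/s2c.png',cv2.resize(p[60:240,180:420,::-1],None,fx=3,fy=3,interpolation=cv2.INTER_CUBIC))
shot('wrist','w3.png')
for c in ('side','wrist'):
  for n in ['lip_nose','index','mark_tip']: print(c,n,[(np.round(r['at'],4),round(r['score'],2)) for r in tip_of(c,n)[:2]])
E
```

```text
[0.543 0.196 0.12 ]
1
None
None
None
None
[ 0.534  0.632 -1.308  2.351  2.111  0.936 -0.521]
-1
None
None
None
None
[ 0.534  0.632 -1.308  2.351  2.111  0.936  2.621]Traceback (most recent call last):
  File "<stdin>", line 10, in <module>
ValueError: min() iterable argument is empty
```

```bash
python3 - <<'E'
from h import *
np.set_printoptions(precision=2,suppress=True)
def mk(t,psi,roll,off=.004):
    x=X*np.cos(psi)+Y*np.sin(psi); d=x*np.cos(t)-Z*np.sin(t); n=x*np.sin(t)+Z*np.cos(t); l=np.cross(n,d)
    y=np.cos(roll)*l+np.sin(roll)*n; return np.column_stack([np.cross(y,d),y,d]),d,n
for t in (25,35,45,55):
  for psi in (-50,-35,-20,0,20,35,50):
    r=''
    for roll in (0,180,90,-90):
      R,d,n=mk(t*D,psi*D,roll*D)
      c=N+.02*d-.016*n
      h=d*[1,1,0]; h/=np.linalg.norm(h)
      pts=[c-.07*h-.022*Z,c-.022*U,c,c+.045*U,c+.09*U]
      r+=f' {roll}:'+''.join('01'[solver.inverse_kinematics(p,R) is not None] for p in pts)
    if '1' in r.replace('180:','').replace('90:',''): print(t,psi,r)
E
```

```text
25 -50  0:11111 180:11111 90:11111 -90:11111
25 -35  0:11111 180:11111 90:11111 -90:11111
25 -20  0:11111 180:01111 90:01111 -90:01111
25 35  0:00001 180:00001 90:00001 -90:00001
25 50  0:11111 180:11111 90:11111 -90:11111
35 -50  0:11111 180:11111 90:11111 -90:11111
35 -35  0:11111 180:11111 90:11111 -90:11111
35 -20  0:11111 180:01111 90:01111 -90:01111
35 0  0:00001 180:00001 90:00001 -90:00001
35 20  0:00001 180:00001 90:00001 -90:00001
35 35  0:00111 180:00111 90:00111 -90:00111
35 50  0:11111 180:11111 90:11111 -90:11111
45 -50  0:11111 180:11111 90:11111 -90:11111
45 -35  0:11111 180:11111 90:11111 -90:11111
45 -20  0:11111 180:11111 90:11111 -90:11111
45 0  0:00111 180:00111 90:00111 -90:00111
45 20  0:00111 180:00111 90:00111 -90:00111
45 35  0:01111 180:01111 90:01111 -90:01111
45 50  0:11111 180:11111 90:11111 -90:11111
55 -50  0:11111 180:11111 90:11111 -90:11111
55 -35  0:11111 180:11111 90:11111 -90:11111
55 -20  0:11111 180:11111 90:11111 -90:11111
55 0  0:01111 180:01101 90:01111 -90:01111
55 20  0:01111 180:01111 90:01111 -90:01111
55 35  0:11111 180:11111 90:11111 -90:11111
55 50  0:11111 180:11111 90:11111 -90:11111
```

Straight-on isn't reachable, but a 40° tilt with 22° yaw is. The gripper body then sits to the left, away from the red mark.

```bash
cat >> h.py <<'E'
T=40*D; psi=-22*D; h=X*np.cos(psi)+Y*np.sin(psi)
dd=h*np.cos(T)-Z*np.sin(T); nn=h*np.sin(T)+Z*np.cos(T); ll=np.cross(nn,dd)
def tool(s): y=s*ll; return np.column_stack([np.cross(y,dd),y,dd])
C=N+.020*dd-.016*nn
E
python3 - <<'E'
from h import *
np.set_printoptions(precision=3,suppress=True)
via=C-.10*h+.10*Z; st=C-.07*h-.022*Z
env.movel([.44,-.3,.32],rate=.25)
env.reach([.42,-.05,.34],env.sense()['tcp_rot'])
q0=env.sense()['joint_positions']; best=[]
for s in (1,-1):
    q=[solver.inverse_kinematics(p,tool(s)) for p in (via,st,C-.022*U,C,C+.09*U)]
    print(s); [print(a) for a in q]
    if all(a is not None for a in q): best.append((abs(q[0]-q0).max(),s))
s=min(best)[1]; print('use',s,q0)
env.reach(via,tool(s))
env.movel(st,rate=.12)
S=env.sense(); print(S['t'],S['ee_pos'],st,S['joint_positions'],S['wrist_force'])
p,d=shot('side','s2.png'); cv2.imwrite('pics/s2c.png',cv2.resize(p[60:240,180:420,::-1],None,fx=3,fy=3,interpolation=cv2.INTER_CUBIC))
shot('wrist','w3.png')
for c in ('side','wrist'):
  for n in ['lip_nose','index','mark_tip']: print(c,n,[(np.round(r['at'],4),round(r['score'],2)) for r in tip_of(c,n)[:2]])
E
```

```text
1
[-1.053  0.135  0.011  2.41   1.337  0.849 -0.775]
[-0.969  0.476  0.011  2.431  1.751  0.802 -1.268]
[-1.239  0.55   0.515  2.387  1.947  0.522 -1.386]
[-1.182  0.481  0.459  2.371  1.853  0.545 -1.238]
[-1.035  0.278  0.322  2.282  1.533  0.602 -0.748]
-1
[ 0.104  0.465 -1.298  2.353  1.523  1.281  2.33 ]
[-0.949  0.476 -0.012  2.43   1.751  0.811  1.877]
[-1.341  0.586  0.642  2.393  1.997  0.455  1.681]
[-1.497  0.608  0.856  2.387  2.019  0.329  1.667]
[-1.322  0.313  0.66   2.298  1.511  0.495  2.389]
use 1 [-1.009 -0.182  0.957  1.999  0.157  1.254 -0.11 ]
17.4667 [0.474 0.21  0.098] [0.474 0.21  0.097] [-0.933  0.475 -0.03   2.428  1.75   0.82  -1.261] [-0.465  0.514  1.07 ]
side lip_nose []
side index [(array([0.573, 0.082, 0.142]), 0.6), (array([ 0.439, -0.333,  0.003]), 0.23)]
side mark_tip [(array([0.594, 0.085, 0.226]), 0.35)]
wrist lip_nose [(array([0.538, 0.196, 0.146]), 0.58)]
wrist index []
wrist mark_tip []
```

View pics/s2c.png

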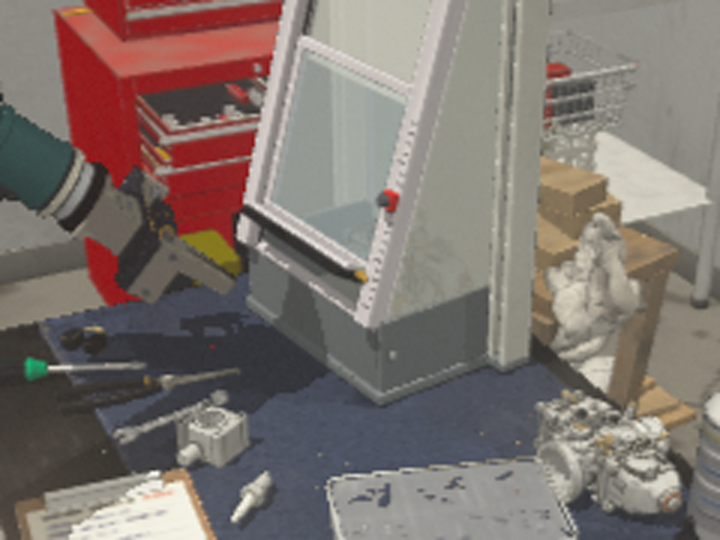

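View pics/w3.png

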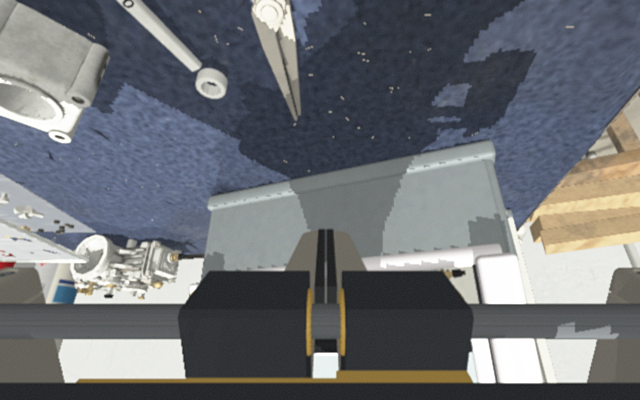

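The fingertips are about 7 cm in front of the lip and just below it (crop: lip from (240,212) to (355,270), brass finger at (362,274), mark at (388,200)). Predicted travel is about 85 mm along the slope. Now I go under the lip, find contact, and push in stages.

```bash
python3 - <<'E'
from h import *
np.set_printoptions(precision=4,suppress=True)
def idx(n='index'): return [(np.round(r['at'],4),round(r['score'],2)) for r in tip_of('side',n)[:2]]
env.movel(C-.022*U,rate=.06)
S=env.sense(); f0=S['wrist_force']; print(S['t'],S['ee_pos'],f0)
k=-.022; hit=None
while k<.012:
    k+=.002; env.movel(C+k*U,rate=.03); S=env.sense(); f=(S['wrist_force']-f0)
    print(round(k,3),f,round(f@U,2))
    if f@U<-2: hit=k; break
print('hit',hit,S['t'])
if hit is not None:
    env.movel(C+(hit+.060)*U,rate=.03); S=env.sense(); print(S['t'],S['ee_pos'],S['wrist_force']-f0)
    p,d=shot('side','s3.png'); cv2.imwrite('pics/s3c.png',cv2.resize(p[60:240,180:420,::-1],None,fx=3,fy=3,interpolation=cv2.INTER_CUBIC))
    print(idx(),idx('mark_tip'))
    shot('top','t3.png'); print([(np.round(r['at'],4),round(r['score'],2)) for n in ('index','mark_tip') for r in tip_of('top',n)[:2]])
E
```

```text
19.0833 [0.5351 0.1935 0.0982] [ 0.2748  0.0793 -0.0278]
-0.02 [-0.6686 -0.2252 -0.5682] -0.75
-0.018 [-0.308  -0.4996 -0.0875] -0.2
-0.016 [-0.0837 -0.5274 -0.7609] -0.78
-0.014 [-0.3095 -0.5357 -0.3104] -0.41
-0.012 [-0.1923 -0.1877  0.826 ] 0.73
-0.01 [-0.2207 -0.2074 -0.6916] -0.73
-0.008 [-0.2614 -0.2807  0.5767] 0.46
-0.006 [-0.1964 -0.1964  0.6663] 0.57
-0.004 [ 0.2678 -0.4893  0.4344] 0.47
-0.002 [ 0.5036 -0.3474 -0.2819] -0.14
0.0 [-2.0127  0.2811 -0.7839] -1.32
0.002 [-2.3601 -0.5084 -0.7375] -1.41
0.004 [-2.7796 -0.6184 -0.7406] -1.54
0.006 [-3.6163 -0.6126 -0.2336] -1.3
0.008 [-3.351  -0.5441 -0.4409] -1.41
0.01 [-3.1518 -2.3396 -0.4611] -1.46
0.012 [-3.9083 -1.1762 -0.3591] -1.53
hit None 23.3333
```

Contact starts at k≈0 as predicted, but the force is mostly −x. I'll look before going on.

```bash
python3 - <<'E'
from h import *
np.set_printoptions(precision=4,suppress=True)
p,d=shot('side','s3.png'); cv2.imwrite('pics/s3c.png',cv2.resize(p[90:190,220:360,::-1],None,fx=5,fy=5,interpolation=cv2.INTER_CUBIC))
for n in ('index','mark_tip','lip_nose'): print([(np.round(r['at'],4),round(r['score'],2)) for r in tip_of('side',n)[:2]])
shot('top','t3.png')
for n in ('index','mark_tip','lip_nose'): print([(np.round(r['at'],4),round(r['score'],2)) for r in tip_of('top',n)[:2]])
S=env.sense();print(S['ee_pos'],C+.012*U,S['wrist_force'],S['t'])
E
```

```text
[(array([0.5776, 0.0802, 0.1552]), 0.93)]
[(array([0.5953, 0.085 , 0.2269]), 0.61)]
[(array([0.5399, 0.1898, 0.1569]), 0.6)]
[(array([0.5784, 0.0797, 0.1548]), 0.85)]
[(array([0.5958, 0.0826, 0.2262]), 0.37)]
[(array([0.5408, 0.1917, 0.1571]), 0.93)]
[0.5454 0.1949 0.131 ] [0.5452 0.1949 0.1309] [-2.3671 -0.5577 -1.102 ] 23.7333
```

View pics/s3c.png

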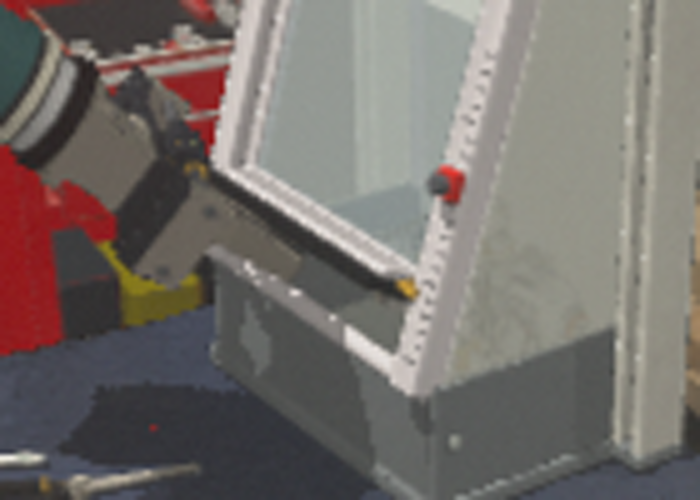

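The window is already riding on the fingertips (brass finger at (405,288), up about 12 mm, gap opening above the sill). The measured remaining distance is about 73 mm, which agrees with the first estimate. I'll push 58 mm more and measure again.

```bash
python3 - <<'E'
from h import *
np.set_printoptions(precision=4,suppress=True)
def gap():
    for c in ('side','top'):
        viewer.read_camera(c); a=tip_of(c,'index'); b=tip_of(c,'mark_tip')
        a=[np.array(r['at']) for r in a if abs(r['at'][1]-.082)<.015]; b=[np.array(r['at']) for r in b if abs(r['at'][1]-.083)<.015 and r['at'][2]>.2]
        m0=np.array([.595,.0835,.2261])
        print(c,a[:1],b[:1],'gap',[(x-y)@U for x in a[:1] for y in b[:1]],'vs m0',[(x-m0)@U for x in a[:1]])
env.movel(C+.070*U,rate=.03); S=env.sense(); print(S['t'],S['ee_pos'],S['wrist_force'])
gap(); gap()
p,d=shot('side','s4.png'); cv2.imwrite('pics/s4c.png',cv2.resize(p[90:190,220:360,::-1],None,fx=5,fy=5,interpolation=cv2.INTER_CUBIC))
E
```

```text
25.8167 [0.5621 0.1974 0.1863] [-2.9119 -1.6708 -1.3854]
side [array([0.5917, 0.083 , 0.2105])] [array([0.5943, 0.0881, 0.2235])] gap [np.float64(-0.0134160281068215)] vs m0 [np.float64(-0.015894170707420035)]
top [array([0.5904, 0.0796, 0.2097])] [array([0.5939, 0.0827, 0.2225])] gap [np.float64(-0.013393188044673569)] vs m0 [np.float64(-0.017190124111379476)]
side [array([0.5934, 0.0846, 0.2164])] [array([0.5952, 0.0838, 0.2252])] gap [np.float64(-0.008898682066471956)] vs m0 [np.float64(-0.009687880818697404)]
top [array([0.5926, 0.0805, 0.2097])] [array([0.5922, 0.0813, 0.2282])] gap [np.float64(-0.01761271874474326)] vs m0 [np.float64(-0.016513662128756344)]
```

View pics/s4c.png

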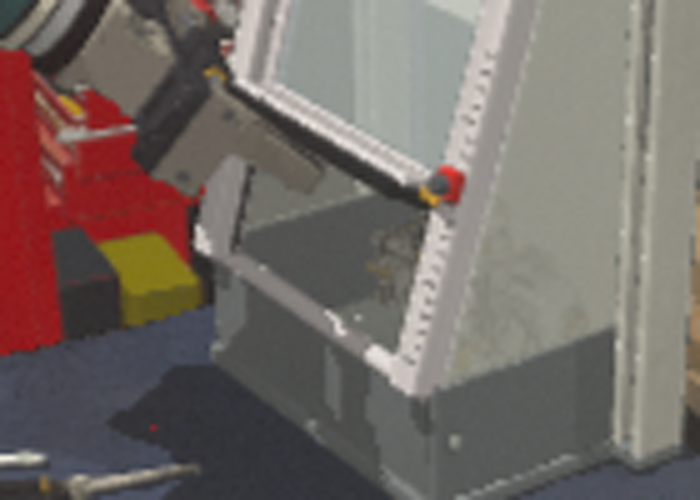

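The window is up, with the brass finger at about (430,193) just under the red clamp at (450,185). All the estimates average to a gap of about −14 mm, so I push 14 mm more, slowly, and check again.

```bash
python3 - <<'E'
from h import *
np.set_printoptions(precision=4,suppress=True)
m0=np.array([.595,.0835,.2258])
env.movel(C+.084*U,rate=.02); env.pause(.2)
env.movel(C+.079*U,rate=.02)
k=C+.070*U-.01*Z; env.movel(k,rate=.04)
env.movel(k-.12*h-.01*Z,rate=.1)
S=env.sense(); print(S['t'],S['ee_pos'],S['wrist_force'])
g=[]
for c in ('side','top')*3:
    viewer.read_camera(c)
    a=[(r['at']-m0)@U for r in tip_of(c,'index')[:2] if abs(r['at'][1]-.082)<.015]
    b=[(r['at']-m0)@U for r in tip_of(c,'mark_tip')[:2] if abs(r['at'][1]-.083)<.015]
    n=[(np.array(r['at'])-N)@U for r in tip_of(c,'lip_nose')[:1]]
    print(c,np.array(a),np.array(b),'nose travel',np.array(n))
p,d=shot('side','s5.png'); a=p[90:190,220:360,::-1]; q,_=shot('top','t5.png'); b=q[130:210,200:312,::-1]
A=cv2.resize(a,(700,500),interpolation=cv2.INTER_CUBIC); cv2.imwrite('pics/s5c.png',A)
print(env.sense()['t'])
E
```

```text
29.8833 [0.4455 0.2242 0.1664] [-0.1605  0.0815  0.4138]
side [-0.0014] [0.0013] nose travel [0.0849]
top [0.0017] [-0.0027] nose travel [0.0888]
side [0.0012] [-0.0002] nose travel [0.086]
top [-0.0013] [] nose travel [0.0888]
side [-0.0012] [0.0035] nose travel [0.0848]
top [0.0015] [-0.0019] nose travel [0.0872]
31.1833
```

View pics/s5c.png

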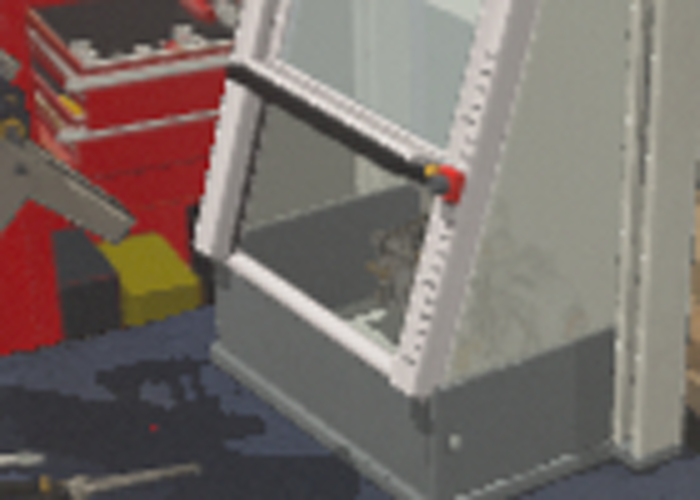

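The brass finger (430,172) is level with the red mark (450,183), and the measured gap is within ±2 mm. The window has stayed put and the gripper is clear, so I'm handing in.

```bash
python3 -c "
from h import *
env.pause(.5); print(workorder.finish_job())"
```

```text
the job is handed in; nothing more can be done
None
```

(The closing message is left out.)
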